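Chain the hook bracket onto the latched hanging link

TASK

Pick up the steel bracket with the hook and hang it from the pear-shaped link on the stand: pass its hook through the link above the spring latch, draw it down past the latch until the hook is fully home in the bottom of the link and the latch has snapped shut above it. Then, still holding it, prove the joint with a steady downward tug of about 15 newtons held for half a second, never more than 24, and let go gently so that the bracket hangs still from the link, the link stays in its cradle and the other things stay where they are.

Things in the scene. Friction and masses are not known exactly. Their poses are not given: they have to be found in the camera images.
- lug (a point): Centre of the steel hook bracket's gripping lug: flat bar 10 mm thick (y), 24 tall (z), 46 long (x), its outer 40 mm free, on the -x side of a welded box (70 x 60 x 50 mm high, upright on the table, 0.4 to 0.6 kg). Lug centre: 118 mm above the bracket's base, 46 mm in -x from and 32 below the hook's crown. z up, x from lug to hook; at the start +x points roughly away from the robot.
- hook_top (a point): Centre of the 8 mm round bar at the crown of the bracket's hook, 150 mm above its base (100 above the box). The hook lies in the bracket's x-z plane: shank 18 mm behind the crown (-x), open end 18 mm ahead (+x), hanging down to 30 mm below this point; bar top 4 mm above it; 28 mm clear between shank and end. Same axes as the lug.
- link: Pear-shaped link of 8 mm steel bar, about 0.22 kg, hung loosely. Origin: middle of its crossbar (top), about 340 mm above the table, lying along y in the stand's two prongs. The loop lies in its y-z plane, z up; the bracket comes from its -x side (robot's). Inside: top 26 mm and bottom 115 mm below the origin; 40 mm wide (y) at 36 to 52 mm below, narrowing to 22 mm from 74 mm below.
- latch (a point): Middle of the link's spring latch, a level 5 mm bar across the loop 82 mm below the link's origin, pivoted on the +y side. It swings only downward, takes roughly 4 to 9 N to push past with the hook's bar, and springs back up above it about 25 mm farther down; then the bar cannot come up again. The hook passes in through the room above it.
- link_seat (a point): Point in the link, 111 mm below its origin: where the centre of the hook's crown lies when the hook is fully home in the bottom of the link. Same axes as the link. The sprung arm gives about 1 mm per 3 N of downward pull.
- gate (a joint): The spring latch of the link, rad: 0 = closed (level, across the loop), positive = swung down, up to 1.45.
- stand: Fixed steel stand. Origin on the table straight below the two prongs (52 mm apart in y, V-shaped seats) that the link hangs from. Base plate 12 mm thick: x -50 to 100, y -45 to 125 mm. A 30 mm square post, 412 mm tall, stands at x 50, y 100 mm and carries the prongs on a sprung side arm at x 50, 345 mm up. +x points from the link's open front (robot's side) to its back.
- plain_frame: Open steel cube, 60 mm, without hook; bystander, origin under it.
- spare_link: Similar link without latch, lying flat on the table, about 125 mm long; bystander.
- wood_block: Wooden block 130 x 70 x 35 mm; bystander, origin under it.
- jar: Clear jar with white cap, 76 mm across, 85 mm tall; bystander, origin under it.
- pipe_a: Dark pipe stub, 34 mm across, 45 mm tall; bystander, origin under it.
- pipe_b: Copper pipe stub, 42 mm across, 38 mm tall; bystander, origin under it.
- magnet_square: Blue flat corner square 100 x 100 x 19 mm; bystander, origin under it.
- hammer: Hammer lying on the table; bystander.
Not all that is in view belongs to the job. What is meant by the part that bears lug is not green or turquoise, and is the larger of those in its own colour.

How it is judged:
On the way, in this order (a step that is already met when the one before it is completed fails the run):
1. the hook has been passed through the link above the latch: crown of the hook inside the loop (within 12 mm of the link's plane and 16 mm of its middle), 26 to 60 mm below the crossbar (x of hook_top in the frame of link between -0.012 and 0.012 m and y of hook_top in the frame of link between -0.016 and 0.016 m and z of hook_top in the frame of link between -0.06 and -0.026 m), for 0.05 s.
2. hook home below the closed latch (crown within 12 mm of the seat point, latch under 0.2 rad) and pulled on the link with over 10 N for 0.3 s (distance between hook_top and link_seat below 0.012 m and value of joint gate below 0.2 rad and contact force between bracket and link above 10 N), for 0.3 s.
At the end, for the whole second after the job is handed in: Bracket released, hanging from the link at rest (under 50 mm/s, within 0.35 rad of upright), hook crown within 12 mm of the seat point, latch closed above it (under 0.2 rad); link still in the prongs (origin over 328 mm above the stand's foot, within 12 mm of it in x) (distance between hook_top and link_seat below 0.012 m and value of joint gate below 0.2 rad and z of link in the frame of stand above 0.328 m and x of link in the frame of stand between -0.012 and 0.012 m and height (world z) of hook_top above 0.18 m and linear speed of each of bracket, link below 0.05 m/s and angle between hook_top's own z axis and vertical below 0.35 rad and contact force between bracket and the fingers below 0.1 N); the robot touches nothing.
It fails at once if the bracket loads the link with more than 24 N (contact force between bracket and link above 24 N).
It fails at once if the link is lifted out of its cradle (z of link in the frame of stand above 0.358 m).
It fails at once if a bystander is moved by more than 30 mm (distance of any of plain_frame, spare_link, wood_block, jar, pipe_a, pipe_b, magnet_square, hammer from where it was at the start of the episode above 0.03 m).
It also fails if it takes over 66 s, if anything falls off the work surface, if the arm or the gripper's body presses on something with over 40 N, if the wrist force passes 120 N, or if a joint passes its speed limit or range.

ROBOT

A 6-joint arm with a two-finger parallel gripper is mounted at the origin on the work surface. World frame = base frame: x ahead of the robot, y to its left, z up, the work surface at z = 0. Lengths are in m, angles in rad, forces in N, time in s.
With the tool pointing down it reaches from about 0.225 to 0.875 m from the base axis. Payload 3.4 kg.
Tool frame: the origin (TCP) lies between the finger pads; the fingertips stand 8 mm ahead of it and the grasp point (between the pads) lies 11 mm behind it; z points along the fingers, y is the line along which they close (so a half turn about z gives the same grasp; the last joint's range is limited). The gripper opens to 85 mm and grips with 20 to 120 N. Pads are 22 mm wide; open, the fingers measure 114 mm over their backs; the gripper's body (76 mm by 85 mm) begins 54 mm behind the grasp point. The pads swing forward as they close: fully open they stand 13 mm farther back than shut.
Start: joints at [1.014, 0.276, 1.505, -0, 1.361, -0.121], TCP at [0.243, 0.521, 0.239] pointing down, gripper open.
Joint ranges: [-2.89, 2.89], [-0.75, 2.08], [0.22, 2.7], [-1.18, 4.32], [0.11, 2.71], [-2.7, 2.7]. Speed limits (rad/s): [2.57, 2.57, 3.14, 3.14, 3.14, 3.14].

INTERFACE

Orientations are given as a unit quaternion [w, x, y, z].
In Python, from rig import manip, optics, finder gives the robot as it stands.
- The arm moves only by the tool servo_tool, never from a script. Its argument "increments" is a list of rows, each a list of 7 numbers: the shift along the tool's x, y, z in cm, then the turn, a rotation vector about the tool's x, y, z in degrees, then the closure, from -1 (fully open) to 1 (shut). In form: [[x, y, z, rx, ry, rz, gripper], ...]. A call has exactly 5 rows; each row shifts and turns the commanded pose from where the row before left it, along the tool's axes as they then stand; what a row does not reach is not made up. A row lasts 1/10 s, in which the tool goes at most 50 mm and 8.59 degrees, less where a joint would pass 70% of its speed; a pose out of reach is approached as far as the arm can. A call is refused whole if a number of a shift passes 5 or a number of a turn 8.59, either way. A call with a gripper value outside its range is refused whole. The fingers move at their own pace and stop on an object; "squeeze" is the grip in N (left out, the last holds). Time passes only in rows, so rows that do not move let the fingers close, or fill a call up. It gives the time, the measured TCP pose, the force, the opening and the grip force at its end, in the units of the state.
- manip.get_state(): the state, without advancing time (a new reading comes with each control period).
- optics.get_image(name): name is "scene" or "top" or "wrist"; returns the picture (420x560x3 uint8, red, green, blue); there is no depth.
- optics.get_calibration(name): a dict with "fov_y" (degrees; the focal length in pixels is half the picture's height over the tangent of half this angle, whatever the lens; pixels are square), "cx", "cy" (the principal point, pixels), "dist_coeffs" ([k1, k2, p1, p2, k3] as OpenCV has them; the pictures are not rectified), "world_to_cam" (4x4, takes a point from world to camera coordinates). Camera axes: x right, y down, z forward; pixel columns grow to the right and rows downward; lengths in m; the calibration is good to about 2 mm. A picture is of the moment at which its call begins: read the wrist's pose just before it. get_calibration takes no time and is no camera call; for the wrist camera it gives the pose at the moment of the call.
- manip.sign_off(): hands the job in; it is judged then, once.
Trained networks look in the newest picture that a camera, given by its name, has taken for a name from the list of things; names that differ only in an ending like _2 or _b are one class to them, and where a whole thing is asked for, a point or a joint stands for the part that bears it (a point fixed in the world has none). Each returns a list of dicts, best first, with "p" (0 to 1); they miss things now and then, are a little off and sometimes report something else, mostly with a low value. They report only what shows in the picture. A call takes as long as a camera call. They do not tell look-alikes from the thing itself.
- finder.silhouettes(label, camera): "region" (420x560 bool, what is visible of it) and "box" ([centre column, centre row, width, height] in pixels, round what is visible of it).
- finder.tip_of(label, camera): "at" ([column, row] in pixels: a listed point, or the origin of a listed thing).
The state is a dict: "clock": time; "qpos": joint angles; "qd": joint speeds; "effort": joint torques, N m; "position": TCP position; "ee_rot": TCP orientation; "contact_force": force on the tool from outside, world axes, zero at the start; "moment": the same for the moment, N m; "width": finger opening in m; "gripper_force": force on a finger pad.
Only numpy, scipy, OpenCV 4.12 (cv2) and the standard library are available. Lean on these libraries where they do the work, as an engineer would, in place of code of your own. Each camera call takes 0.05 s, during which the arm holds its last target. There are 200 camera calls.

## Working session

There is one attempt and no reset: what is moved stays moved. The work goes in short steps, Python scripts to look and compute and a tool call to move; the robot and the scene stay as the last step left them, time stands still between calls to the robot, and variables do not carry over. Pictures are saved under pics/ and viewed, at most 10 in all, crops included, and the job is handed in when it is done.

Besides the shell and the picture viewer there is one more tool, called after "Emit:" by a JSON object that holds its "name" and its "arguments", one argument or row to a line. servo_tool: Moves the arm, as the interface text tells. Its arguments: {"type":"object","properties":{"increments":{"type":"array","items":{"type":"array","items":{"type":"number"}}},"squeeze":{"type":"number"}},"required":["increments"]}

```bash
mkdir -p pics; cat > h.py <<'E'
import numpy as np, cv2
from rig import manip, optics, finder
def cal(n):
    c=optics.get_calibration(n); f=210/np.tan(np.radians(c["fov_y"])/2)
    return np.array([[f,0,c["cx"]],[0,f,c["cy"]],[0,0,1]]),np.array(c["dist_coeffs"],float),np.array(c["world_to_cam"])
def ray(n,px):
    K,d,T=cal(n); u=cv2.undistortPoints(np.array([[px]],float),K,d)[0,0]
    R=T[:3,:3]; v=R.T@np.array([u[0],u[1],1]); return -R.T@T[:3,3], v/np.linalg.norm(v)
def proj(n,P):
    K,d,T=cal(n); P=np.atleast_2d(np.array(P,float)); return cv2.projectPoints(P,cv2.Rodrigues(T[:3,:3])[0],T[:3,3],K,d)[0][:,0]
def atz(n,px,z):
    o,v=ray(n,px); return o+v*(z-o[2])/v[2]
def tri(obs):
    A=0;b=0
    for n,px in obs:
        o,v=ray(n,px); M=np.eye(3)-np.outer(v,v); A=A+M; b=b+M@o
    return np.linalg.solve(A,b)
def save(n,name):
    im=optics.get_image(n); cv2.imwrite(f"pics/{name}.png",im[:,:,::-1]); return im
E
python3 - <<'E'
from h import *
np.set_printoptions(precision=3,suppress=True)
s=manip.get_state(); print(s)
a=[save(n,n+"0") for n in("scene","top")]
cv2.imwrite("pics/both.png",cv2.resize(np.vstack(a),None,fx=.71,fy=.71)[:,:,::-1])
for n in("scene","top"):
    print(n,"cam",ray(n,(280,210)))
    for l in("lug","hook_top","link","latch","link_seat","stand"):
        print(l,[(np.round(r["at"],1),round(r["p"],2)) for r in finder.tip_of(l,n)])
E
```

```text
{'clock': 0.0, 'qpos': array([ 1.014,  0.277,  1.506,  0.   ,  1.361, -0.121]), 'qd': array([-0.001, -0.   , -0.   , -0.001,  0.001, -0.001]), 'effort': array([  0.001, -41.678, -24.581,  -0.   ,   0.011,   0.   ]), 'position': array([0.242, 0.521, 0.238]), 'ee_rot': array([-0.   ,  0.216,  0.976, -0.001]), 'contact_force': array([ 0.096,  0.38 , -0.745]), 'moment': array([0.002, 0.055, 0.013]), 'gripper_force': 0.0, 'width': 0.08554153829474473}
scene cam (array([ 1.502, -0.296,  0.948]), array([-0.774,  0.23 , -0.59 ]))
lug [(array([240.6, 220.2]), 0.93), (array([243.3, 241. ]), 0.91), (array([233. , 306.2]), 0.71), (array([197. , 243.4]), 0.7)]
hook_top [(array([252. , 240.4]), 0.93), (array([181.8, 235.2]), 0.91), (array([230. , 210.1]), 0.81), (array([229.8, 289.1]), 0.8)]
link [(array([377.8, 158.2]), 0.8)]
latch [(array([373.3, 183.9]), 0.63)]
link_seat [(array([370., 193.]), 0.76)]
stand [(array([363.1, 258.2]), 0.65)]
top cam (array([ 0.426, -0.035,  1.641]), array([ 0.087, -0.011, -0.996]))
lug [(array([295.8, 217.2]), 0.88), (array([316.7, 170. ]), 0.63), (array([331.6, 237.4]), 0.46)]
hook_top [(array([338.8, 240.3]), 0.71), (array([291.4, 210. ]), 0.59), (array([295.6, 258.9]), 0.52)]
link [(array([188.8, 203.8]), 0.42)]
latch [(array([195.5, 207.2]), 0.58), (array([332.5, 212.8]), 0.54)]
link_seat [(array([196.5, 204.2]), 0.47)]
stand [(array([207.1, 212.5]), 0.73)]
```

View pics/scene0.png

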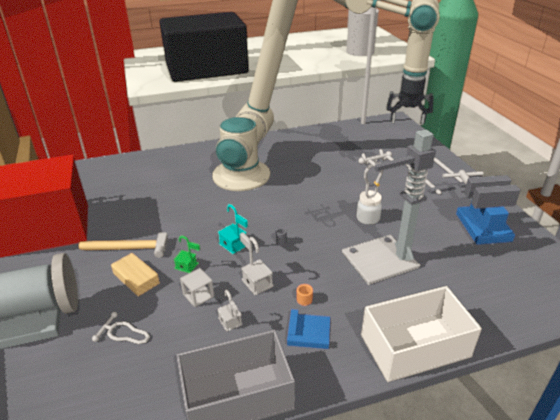

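View pics/top0.png

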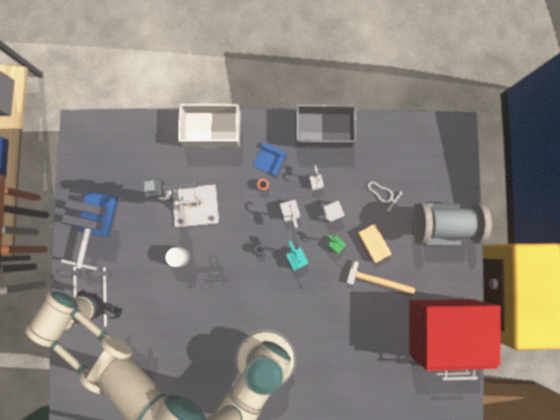

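The steel bracket is the larger grey one, at scene (257,275), with its crown near (252,240). In the top view it is at (290,210). The smaller grey one at scene (229,315) is a decoy. The stand is at scene (380,258) with the jar in front of it. Next I'll triangulate and enlarge.

```bash
python3 - <<'E'
from h import *
np.set_printoptions(precision=3,suppress=True)
print("lug",tri([("scene",(243.3,241)),("top",(295.8,217.2))]))
print("crown",tri([("scene",(252,240.4)),("top",(291.4,210))]))
for a in((377.8,158.2),(188.8,203.8)),((373.3,183.9),(195.5,207.2)),((370,193),(196.5,204.2)),((363.1,258.2),(207.1,212.5)):
  print(tri([("scene",a[0]),("top",a[1])]))
a=cv2.imread("pics/scene0.png");b=cv2.imread("pics/top0.png")
f=lambda i,x,y,w,h,s:cv2.resize(i[y:y+h,x:x+w],None,fx=s,fy=s,interpolation=cv2.INTER_CUBIC)
L=np.vstack([f(a,330,120,100,75*2,4)]); 
R=np.vstack([f(a,200,190,100,75,4),f(b,160,170,100,75,4)])
cv2.imwrite("pics/c1.png",np.hstack([L,R]))
E
```

```text
lug [ 0.533 -0.11   0.13 ]
crown [ 0.557 -0.093  0.147]
[0.56  0.239 0.334]
[0.557 0.234 0.255]
[0.567 0.229 0.234]
[ 0.559  0.233 -0.004]
```

View pics/c1.png

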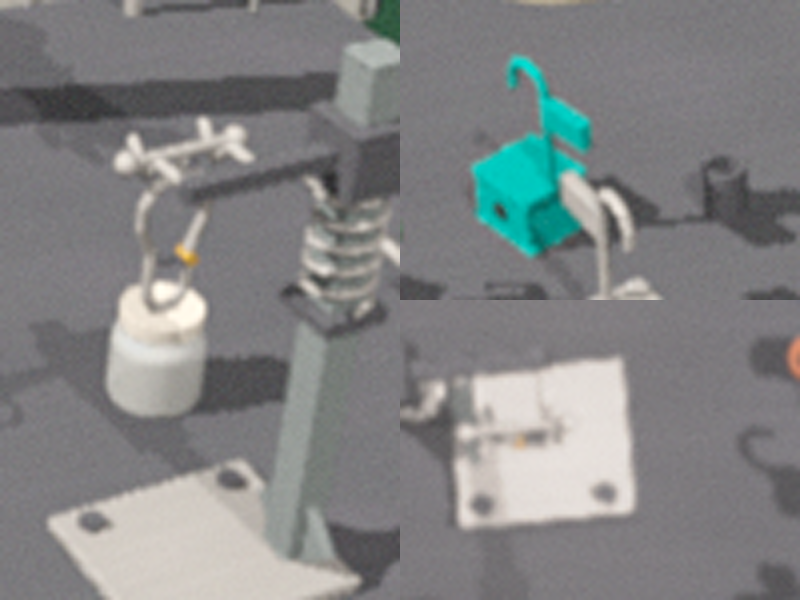

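```bash
python3 - <<'E'
from h import *
np.set_printoptions(precision=3,suppress=True)
C=[atz("top",p,.012) for p in((177.5,188.7),(215.5,184),(218.7,222.5),(175,226.7))]; print("base corners",np.array(C))
print("link mid",tri([("scene",(375,156.5)),("top",(188.7,203))]))
e=[tri([("scene",(361,160)),("top",(176,203.7))]),tri([("scene",(389,153)),("top",(201,202))])];print(e)
print("turq crown?",[atz("scene",p,.15) for p in((229.8,206.),)],[atz("scene",p,.118) for p in((242,220),)])
print("grey lug/crown from scene", atz("scene",(243.3,241),.118),atz("scene",(252,240.4),.15), "top",atz("top",(295.8,217.2),.118),atz("top",(291.4,210),.15))
o,v=ray("wrist",(280,210)); s=manip.get_state(); print("wrist cam",o,v,cal("wrist")[2][:3,:3], s["position"])
E
```

```text
base corners [[0.648 0.345 0.012]
 [0.668 0.197 0.012]
 [0.518 0.181 0.012]
 [0.501 0.35  0.012]]
link mid [0.56  0.234 0.341]
[array([0.546, 0.242, 0.33 ]), array([0.577, 0.225, 0.357])]
turq crown? [array([ 0.391, -0.116,  0.15 ])] [array([ 0.425, -0.09 ,  0.118])]
grey lug/crown from scene [ 0.518 -0.109  0.118] [ 0.56  -0.094  0.15 ] top [ 0.534 -0.109  0.118] [ 0.557 -0.092  0.15 ]
wrist cam [0.169 0.556 0.374] [ 0.296 -0.12  -0.948] [[ 0.423  0.906 -0.   ]
 [ 0.859 -0.401  0.319]
 [ 0.289 -0.135 -0.948]] [0.243 0.521 0.239]
```

```bash
cat >> h.py <<'E'
from scipy.spatial.transform import Rotation as Ro
def st():
    s=manip.get_state(); w,x,y,z=s["ee_rot"]; return np.array(s["position"]),Ro.from_quat([x,y,z,w]),s
def toolR(yaw,tilt):  # deg; tool x = back towards robot side, tilt leans body back
    return Ro.from_euler("z",yaw,degrees=True)*Ro.from_euler("y",-tilt,degrees=True)*Ro.from_matrix(np.array([[-1,0,0],[0,1,0],[0,0,-1.]]).T)
def plan(p1,R1,n,p0=None,R0=None):
    p,R,s=st(); p=p if p0 is None else p0; R=R if R0 is None else R0
    r=(R.inv()*R1).as_rotvec()/n; out=[]
    for i in range(n):
        Ri=R*Ro.from_rotvec(r*i); t=Ri.inv().apply((np.array(p1)-p)/n)*100
        out.append([round(float(v),2) for v in t]+[round(float(v),1) for v in np.degrees(r)])
    for o in out: print(o)
E
python3 - <<'E'
from h import *
np.set_printoptions(precision=3,suppress=True)
e=[tri([("scene",(361,160)),("top",(201,202))]),tri([("scene",(389,153)),("top",(176,203.7))])];print(e)
print(toolR(20,25).as_matrix())
plan([.49,-.12,.29],toolR(20,0),20)
E
```

```text
[array([0.563, 0.195, 0.339]), array([0.558, 0.274, 0.342])]
[[-0.852 -0.342  0.397]
 [-0.31   0.94   0.145]
 [-0.423  0.    -0.906]]
[-2.47, -2.38, -0.25, 0.0, 0.0, -2.2]
[-2.38, -2.48, -0.25, 0.0, 0.0, -2.2]
[-2.28, -2.57, -0.25, 0.0, 0.0, -2.2]
[-2.18, -2.66, -0.25, 0.0, 0.0, -2.2]
[-2.07, -2.74, -0.25, 0.0, 0.0, -2.2]
[-1.96, -2.82, -0.25, 0.0, 0.0, -2.2]
[-1.85, -2.9, -0.25, 0.0, 0.0, -2.2]
[-1.73, -2.97, -0.25, 0.0, 0.0, -2.2]
[-1.62, -3.03, -0.25, 0.0, 0.0, -2.2]
[-1.5, -3.09, -0.25, 0.0, 0.0, -2.2]
[-1.37, -3.15, -0.25, 0.0, 0.0, -2.2]
[-1.25, -3.2, -0.25, 0.0, 0.0, -2.2]
[-1.12, -3.25, -0.25, 0.0, 0.0, -2.2]
[-0.99, -3.29, -0.25, 0.0, 0.0, -2.2]
[-0.86, -3.33, -0.25, 0.0, 0.0, -2.2]
[-0.73, -3.36, -0.25, 0.0, 0.0, -2.2]
[-0.6, -3.38, -0.25, 0.0, 0.0, -2.2]
[-0.47, -3.4, -0.25, 0.0, 0.0, -2.2]
[-0.33, -3.42, -0.25, 0.0, 0.0, -2.2]
[-0.2, -3.43, -0.25, 0.0, 0.0, -2.2]
```

Emit:
{"name": "servo_tool", "arguments": {
  "increments": [
    [-2.5,-2.4,-0.5,0,0,-2.2,-1],
    [-2.4,-2.5,-0.5,0,0,-2.2,-1],
    [-2.3,-2.6,-0.5,0,0,-2.2,-1],
    [-2.2,-2.7,-0.5,0,0,-2.2,-1],
    [-2.1,-2.7,-0.5,0,0,-2.2,-1]
  ]
}}

```text
clock: 1.2
position: [0.3054, 0.3585, 0.2646]
ee_rot: [0.0, 0.121, 0.993, 0.0]
contact_force: [0.7, 0.1, -0.4]
width: 0.0855
gripper_force: 0.0
```

Emit:
{"name": "servo_tool", "arguments": {
  "increments": [
    [-2.0,-2.8,-0.5,0,0,-2.2,-1],
    [-1.9,-2.9,-0.5,0,0,-2.2,-1],
    [-1.7,-3.0,-0.5,0,0,-2.2,-1],
    [-1.6,-3.0,-0.5,0,0,-2.2,-1],
    [-1.5,-3.1,-0.5,0,0,-2.2,-1]
  ]
}}

```text
clock: 1.7
position: [0.3666, 0.1979, 0.2897]
ee_rot: [0.0, 0.025, 1.0, 0.0]
contact_force: [-0.3, -0.7, 0.1]
width: 0.0857
gripper_force: 0.0
```

Emit:
{"name": "servo_tool", "arguments": {
  "increments": [
    [-1.4,-3.2,0,0,0,-2.2,-1],
    [-1.3,-3.2,0,0,0,-2.2,-1],
    [-1.1,-3.3,0,0,0,-2.2,-1],
    [-1.0,-3.3,0,0,0,-2.2,-1],
    [-0.9,-3.3,0,0,0,-2.2,-1]
  ]
}}

```text
clock: 2.2
position: [0.4278, 0.036, 0.2896]
ee_rot: [0.0, -0.071, 0.997, 0.0]
contact_force: [1.7, 0.1, -0.4]
width: 0.0854
gripper_force: 0.0
```

Emit:
{"name": "servo_tool", "arguments": {
  "increments": [
    [-0.7,-3.4,0,0,0,-2.2,-1],
    [-0.6,-3.4,0,0,0,-2.2,-1],
    [-0.5,-3.4,0,0,0,-2.2,-1],
    [-0.3,-3.4,0,0,0,-2.2,-1],
    [-0.2,-3.4,0,0,0,-2.2,-1]
  ]
}}

```text
clock: 2.7
position: [0.4869, -0.1254, 0.2894]
ee_rot: [0.0, -0.166, 0.986, 0.0]
contact_force: [0.1, 0.7, 0.5]
width: 0.085
gripper_force: 0.0
```

```bash
python3 - <<'E'
from h import *
np.set_printoptions(precision=3,suppress=True)
p,R,s=st(); print(p,R.as_matrix(),s["qpos"],s["clock"])
save("wrist","w1")
for l in("lug","hook_top"):
    for r in finder.tip_of(l,"wrist"):
        print(l,np.round(r["at"],1),round(r["p"],2),atz("wrist",r["at"],.118 if l=="lug" else .15))
E
```

```text
[ 0.487 -0.125  0.289] [[-0.945 -0.327  0.   ]
 [-0.327  0.945  0.   ]
 [-0.    -0.    -1.   ]] [-0.391  0.14   1.56   0.     1.441 -2.295] 2.7
lug [185.9 326.2] 0.85 [ 0.696 -0.18   0.118]
lug [186.2 138. ] 0.85 [ 0.464 -0.233  0.118]
lug [283.3 224. ] 0.83 [ 0.521 -0.108  0.118]
lug [322.3 154.7] 0.72 [ 0.435 -0.095  0.118]
lug [89.8 77.1] 0.51 [ 0.437 -0.34   0.118]
hook_top [283.2 274.4] 0.98 [ 0.563 -0.091  0.15 ]
hook_top [160.4 105.7] 0.93 [ 0.437 -0.252  0.15 ]
hook_top [177.  313.1] 0.78 [ 0.65  -0.188  0.15 ]
```

View pics/w1.png

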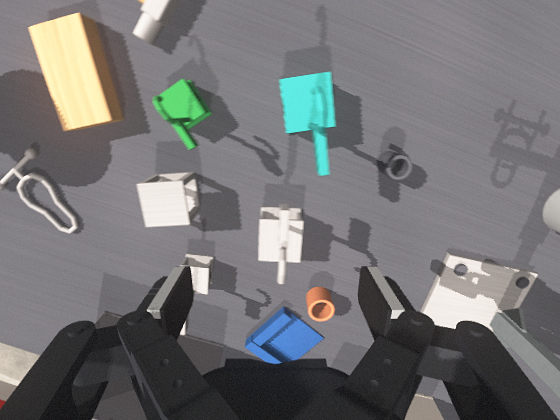

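The bracket stands in line with the tool: its lug is at (283,224) and its crown at (283,274). Turquoise's lug reaches to (322,175), which leaves clearance. I'll grasp with a 20° backward tilt to keep the gripper body away from the link later.

```bash
python3 - <<'E'
from h import *
R=toolR(21,20); plan([.487,-.120,.2017],R,5); print(); plan([.5187,-.1082,.1077],R,5,np.array([.487,-.120,.2017]),R)
E
```

```text
[-0.04, 0.11, 1.74, -0.1, -4.0, -0.4]
[0.09, 0.1, 1.74, -0.1, -4.0, -0.4]
[0.21, 0.1, 1.73, -0.1, -4.0, -0.4]
[0.33, 0.1, 1.71, -0.1, -4.0, -0.4]
[0.44, 0.1, 1.69, -0.1, -4.0, -0.4]

[0.01, -0.01, 2.0, 0.0, 0.0, 0.0]
[0.01, -0.01, 2.0, 0.0, 0.0, 0.0]
[0.01, -0.01, 2.0, 0.0, 0.0, 0.0]
[0.01, -0.01, 2.0, 0.0, 0.0, 0.0]
[0.01, -0.01, 2.0, 0.0, 0.0, 0.0]
```

Emit:
{"name": "servo_tool", "arguments": {
  "increments": [
    [0,0.1,1.7,0,-4,-0.4,-1],
    [0.1,0.1,1.7,0,-4,-0.4,-1],
    [0.2,0.1,1.7,0,-4,-0.4,-1],
    [0.3,0.1,1.7,0,-4,-0.4,-1],
    [0.4,0.1,1.7,0,-4,-0.4,-1]
  ]
}}

```text
clock: 3.35
position: [0.4864, -0.1172, 0.2034]
ee_rot: [0.173, -0.18, 0.968, 0.029]
contact_force: [0.7, -0.6, 0.3]
width: 0.0854
gripper_force: 0.0
```

```bash
python3 - <<'E'
from h import *
np.set_printoptions(precision=3,suppress=True)
p,R,s=st(); print(p,R.as_matrix()[:,2])
save("wrist","w2")
for l in("lug","hook_top"):
    for r in finder.tip_of(l,"wrist")[:4]:
        print(l,np.round(r["at"],1),round(r["p"],2),atz("wrist",r["at"],.118 if l=="lug" else .15))
plan([.5187,-.1082,.1077],toolR(21,20),5)
E
```

```text
[ 0.486 -0.117  0.203] [ 0.324  0.118 -0.939]
lug [128.5  90. ] 0.78 [ 0.448 -0.225  0.118]
lug [275. 218.] 0.76 [ 0.511 -0.106  0.118]
lug [340.1 137.2] 0.59 [ 0.43  -0.091  0.118]
hook_top [351.6  74.4] 0.95 [ 0.391 -0.114  0.15 ]
hook_top [73.1 53.6] 0.86 [ 0.428 -0.243  0.15 ]
hook_top [273.3 287.2] 0.6 [ 0.561 -0.091  0.15 ]
[-0.01, -0.07, 2.02, -0.0, -0.0, -0.0]
[-0.01, -0.07, 2.02, -0.0, -0.0, -0.0]
[-0.01, -0.07, 2.02, -0.0, -0.0, -0.0]
[-0.01, -0.07, 2.02, -0.0, -0.0, -0.0]
[-0.01, -0.07, 2.02, -0.0, -0.0, -0.0]
```

View pics/w2.png

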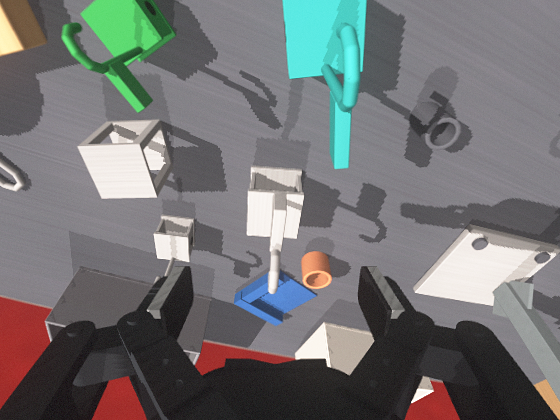

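Close up, the lug runs from (280,195) to (277,250) and the crown is at (273,287), all between the fingers. Closing in.

Emit:
{"name": "servo_tool", "arguments": {
  "increments": [
    [0,-0.05,2.0,0,0,0,-1],
    [0,-0.05,2.0,0,0,0,-1],
    [0,0,2.0,0,0,0,-1],
    [0,0,2.0,0,0,0,-1],
    [0,0,2.0,0,0,0,-1]
  ]
}}

```text
clock: 4.0
position: [0.5239, -0.1047, 0.1128]
ee_rot: [0.169, -0.178, 0.969, 0.026]
contact_force: [-0.2, 0.0, 0.8]
width: 0.0854
gripper_force: 0.0
```

Emit:
{"name": "servo_tool", "arguments": {
  "increments": [
    [0,0,0,0,0,0,0.5],
    [0,0,0,0,0,0,1],
    [0,0,0,0,0,0,1],
    [0,0,0,0,0,0,1],
    [0,0,0,0,0,0,1]
  ],
  "squeeze": 60
}}

```text
clock: 4.5
position: [0.5216, -0.1051, 0.1125]
ee_rot: [0.169, -0.178, 0.969, 0.026]
contact_force: [-0.8, -0.2, -0.3]
width: 0.0122
gripper_force: 0.4
```

Emit:
{"name": "servo_tool", "arguments": {
  "increments": [
    [0,0,0,0,0,0,1],
    [0,0,0,0,0,0,1],
    [0,0,0,0,0,0,1],
    [0,0,0,0,0,0,1],
    [0,0,0,0,0,0,1]
  ],
  "squeeze": 110
}}

```text
clock: 5.0
position: [0.5219, -0.1053, 0.1125]
ee_rot: [0.169, -0.178, 0.969, 0.026]
contact_force: [-2.0, -0.2, 6.5]
width: 0.0083
gripper_force: 108.2
```

Emit:
{"name": "servo_tool", "arguments": {
  "increments": [
    [-0.2,0,-0.5,0,0,0,1],
    [-0.3,0,-0.9,0,0,0,1],
    [-0.5,0,-1.4,0,0,0,1],
    [-0.7,0,-1.9,0,0,0,1],
    [-0.7,0,-1.9,0,0,0,1]
  ],
  "squeeze": 120
}}

```text
clock: 5.5
position: [0.5206, -0.1039, 0.1819]
ee_rot: [0.167, -0.178, 0.969, 0.027]
contact_force: [0.8, -0.1, -3.3]
width: 0.0082
gripper_force: 116.8
```

Emit:
{"name": "servo_tool", "arguments": {
  "increments": [
    [-0.7,0,-1.9,0,0,0,1],
    [-0.7,0,-1.9,0,0,0,1],
    [-0.7,0,-1.9,0,0,0,1],
    [-0.2,0,-0.6,0,0,0,1],
    [0,0,0,0,0,0,1]
  ]
}}

```text
clock: 6.0
position: [0.522, -0.1036, 0.2495]
ee_rot: [0.168, -0.178, 0.969, 0.026]
contact_force: [-0.2, -0.8, -3.9]
width: 0.0074
gripper_force: 117.0
```

```bash
python3 - <<'E'
from h import *
np.set_printoptions(precision=3,suppress=True)
p,R,s=st(); print(p,R.as_matrix(),s["contact_force"],s["moment"],s["width"],s["qpos"])
a=save("scene","s3")
b=save("wrist","w3")
for n in("scene","wrist"):
  for l in("lug","hook_top"):
    print(n,l,[(np.round(r["at"],1),round(r["p"],2)) for r in finder.tip_of(l,n)[:4]])
cv2.imwrite("pics/c3.png",np.hstack([cv2.resize(a[130:330,160:300],None,fx=2.5,fy=2.5),cv2.resize(b,None,fx=.75,fy=.75)[:, :].copy() if 0 else cv2.resize(b[120:420,150:410],None,fx=1.6667,fy=1.6667)])[:,:,::-1])
E
```

```text
[ 0.522 -0.104  0.25 ] [[-0.88  -0.354  0.317]
 [-0.336  0.935  0.11 ]
 [-0.335 -0.009 -0.942]] [-0.235 -0.767 -3.877] [-0.122  0.527  0.028] 0.007407867840701796 [-0.497  0.067  1.798  0.288  1.06  -2.545]
scene lug [(array([238.8, 198.3]), 0.93), (array([242.7, 221.5]), 0.85), (array([235.9, 305.6]), 0.8), (array([198.5, 242.4]), 0.65)]
scene hook_top [(array([247.2, 193.3]), 0.95), (array([229.1, 287.7]), 0.91), (array([182.5, 237.2]), 0.72)]
wrist lug [(array([332.8,  63.4]), 0.98), (array([142.8,  23.6]), 0.62), (array([274.8, 277.5]), 0.57), (array([149.4, 102.4]), 0.36)]
wrist hook_top [(array([157.5, 249.4]), 0.59)]
```

View pics/c3.png

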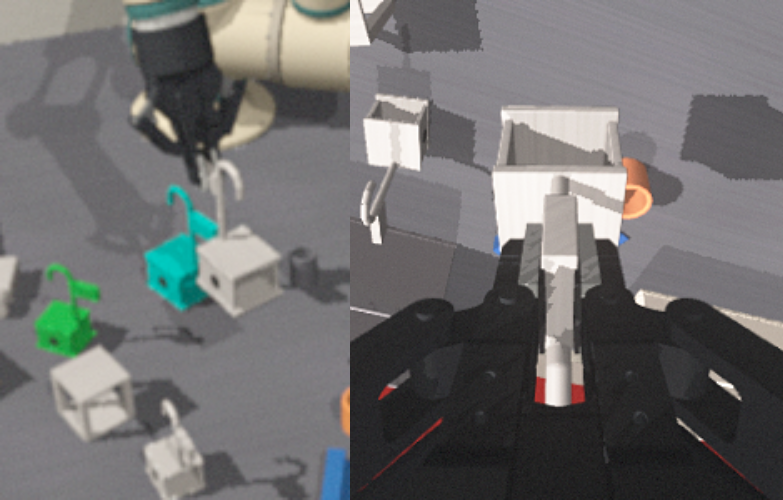

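The bracket is held upright between the pads and the box hangs clear. Next I'll carry it to a standoff in front of the link.

```bash
python3 - <<'E'
from h import *
np.set_printoptions(precision=3,suppress=True)
p,R,s=st(); X=R.as_matrix()[:,0]; b=-np.array([X[0],X[1],0]); b/=np.linalg.norm(b)
cr=p+.041*b+[0,0,.0375]; lg=cr-.046*b-[0,0,.032]
print("pred",cr,proj("scene",[cr,lg]),"obs crown 247.2,193.3 lug 238.8,198.3")
plan([.4548,.2262,.2645],toolR(4.5,20),15)
E
```

```text
pred [ 0.56  -0.089  0.285] [[251.433 197.203]
 [241.625 199.581]] obs crown 247.2,193.3 lug 238.8,198.3
[-0.38, 2.21, 0.0, 0.3, -0.0, 1.0]
[-0.34, 2.22, -0.01, 0.3, -0.0, 1.0]
[-0.3, 2.22, -0.03, 0.3, -0.0, 1.0]
[-0.26, 2.23, -0.04, 0.3, -0.0, 1.0]
[-0.22, 2.23, -0.05, 0.3, -0.0, 1.0]
[-0.18, 2.23, -0.06, 0.3, -0.0, 1.0]
[-0.14, 2.24, -0.08, 0.3, -0.0, 1.0]
[-0.1, 2.24, -0.09, 0.3, -0.0, 1.0]
[-0.06, 2.24, -0.1, 0.3, -0.0, 1.0]
[-0.02, 2.24, -0.12, 0.3, -0.0, 1.0]
[0.02, 2.24, -0.13, 0.3, -0.0, 1.0]
[0.06, 2.24, -0.14, 0.3, -0.0, 1.0]
[0.1, 2.24, -0.16, 0.3, -0.0, 1.0]
[0.14, 2.23, -0.17, 0.3, -0.0, 1.0]
[0.18, 2.23, -0.18, 0.3, -0.0, 1.0]
```

Emit:
{"name": "servo_tool", "arguments": {
  "increments": [
    [-0.2,1.2,0,0.3,0,1,1],
    [-0.3,2.0,0,0.3,0,1,1],
    [-0.3,2.2,0,0.3,0,1,1],
    [-0.3,2.2,0,0.3,0,1,1],
    [-0.3,2.2,-0.1,0.3,0,1,1]
  ]
}}

```text
clock: 6.8
position: [0.5025, -0.0055, 0.253]
ee_rot: [0.168, -0.132, 0.977, 0.022]
contact_force: [-0.3, 0.3, -4.3]
width: 0.0074
gripper_force: 116.9
```

Emit:
{"name": "servo_tool", "arguments": {
  "increments": [
    [-0.2,2.2,-0.1,0.3,0,1,1],
    [-0.2,2.2,-0.1,0.3,0,1,1],
    [-0.1,2.2,-0.1,0.3,0,1,1],
    [-0.1,2.2,-0.1,0.3,0,1,1],
    [-0.1,2.2,-0.1,0.3,0,1,1]
  ]
}}

```text
clock: 7.3
position: [0.4816, 0.1029, 0.26]
ee_rot: [0.169, -0.087, 0.982, 0.016]
contact_force: [-0.1, -0.3, -4.7]
width: 0.0078
gripper_force: 117.0
```

Emit:
{"name": "servo_tool", "arguments": {
  "increments": [
    [0,2.2,-0.1,0.3,0,1,1],
    [0,2.2,-0.1,0.3,0,1,1],
    [0.1,2.2,-0.1,0.3,0,1,1],
    [0.1,2.0,-0.2,0.3,0,1,1],
    [0.2,1.2,-0.2,0.3,0,1,1]
  ]
}}

```text
clock: 7.8
position: [0.4611, 0.1996, 0.2654]
ee_rot: [0.169, -0.043, 0.985, 0.011]
contact_force: [-0.1, 0.6, -4.1]
width: 0.0082
gripper_force: 117.1
```

Emit:
{"name": "servo_tool", "arguments": {
  "increments": [
    [0,0.6,0,0,0,0,1],
    [0,0,0,0,0,0,1],
    [0,0,0,0,0,0,1],
    [0,0,0,0,0,0,1],
    [0,0,0,0,0,0,1]
  ]
}}

```text
clock: 8.3
position: [0.4618, 0.2032, 0.2662]
ee_rot: [0.17, -0.042, 0.985, 0.01]
contact_force: [0.2, -0.2, -3.3]
width: 0.008
gripper_force: 117.1
```

```bash
cat >> h.py <<'E'
def crown(back=.041,up=.0375):
    p,R,s=st(); X=R.as_matrix()[:,0]; b=-np.array([X[0],X[1],0]); b/=np.linalg.norm(b)
    return p+back*b+[0,0,up], np.degrees(np.arctan2(b[1],b[0]))
E
python3 - <<'E'
from h import *
np.set_printoptions(precision=3,suppress=True)
p,R,s=st(); print(p,R.as_matrix()[:,2],s["contact_force"],s["moment"],s["width"],s["qpos"],s["clock"])
cr,y=crown(); print("crown",cr,y,[(n,proj(n,cr)) for n in("scene","top")])
a=save("scene","s4"); b=save("wrist","w4"); t=save("top","t4")
for n in("scene","top","wrist"):
  for l in("lug","hook_top","link","latch","link_seat"):
    print(n,l,[(np.round(r["at"],1),round(r["p"],2)) for r in finder.tip_of(l,n)[:3]])
f=lambda i,x,y,w,h,k:cv2.resize(i[y:y+h,x:x+w],None,fx=k,fy=k,interpolation=cv2.INTER_CUBIC)
L=f(a,330,130,80,120,5)
Rr=np.vstack([f(b,0,0,560,420,400/560),f(t,160,180,80,60,5)])
cv2.imwrite("pics/c4.png",np.hstack([L,Rr])[:,:,::-1])
E
```

```text
[0.462 0.203 0.266] [ 0.333  0.034 -0.942] [ 0.194 -0.242 -3.305] [-0.077  0.567  0.035] 0.007969430542167236 [ 0.33  -0.01   1.835 -0.091  0.985 -1.289] 8.3
crown [0.503 0.207 0.304] 4.882822263856438 [('scene', array([[353.518, 160.112]])), ('top', array([[198.515, 222.096]]))]
scene lug [(array([194.3, 245.3]), 0.91), (array([236.2, 308.2]), 0.81), (array([240.5, 220.3]), 0.73)]
scene hook_top [(array([180.8, 238.8]), 0.72), (array([229.4, 289.9]), 0.69), (array([350.6, 161.5]), 0.6)]
scene link [(array([376. , 157.6]), 0.71)]
scene latch [(array([370., 184.]), 0.88)]
scene link_seat [(array([371.6, 190.8]), 0.55), (array([121.8, 245.4]), 0.52)]
top lug [(array([291.2, 244.7]), 0.87), (array([333.1, 235.1]), 0.74), (array([317. , 169.2]), 0.64)]
top hook_top [(array([200.8, 226.2]), 0.72), (array([316.1, 178.9]), 0.69), (array([338.1, 239.8]), 0.67)]
top link [(array([190.6, 208.6]), 0.6)]
top latch [(array([194.9, 204.7]), 0.69)]
top link_seat [(array([195.9, 202.5]), 0.5)]
wrist lug [(array([274.2, 276. ]), 0.72), (array([ 10.8, 275.6]), 0.71)]
wrist hook_top []
wrist link []
wrist latch []
wrist link_seat []
```

View pics/c4.png

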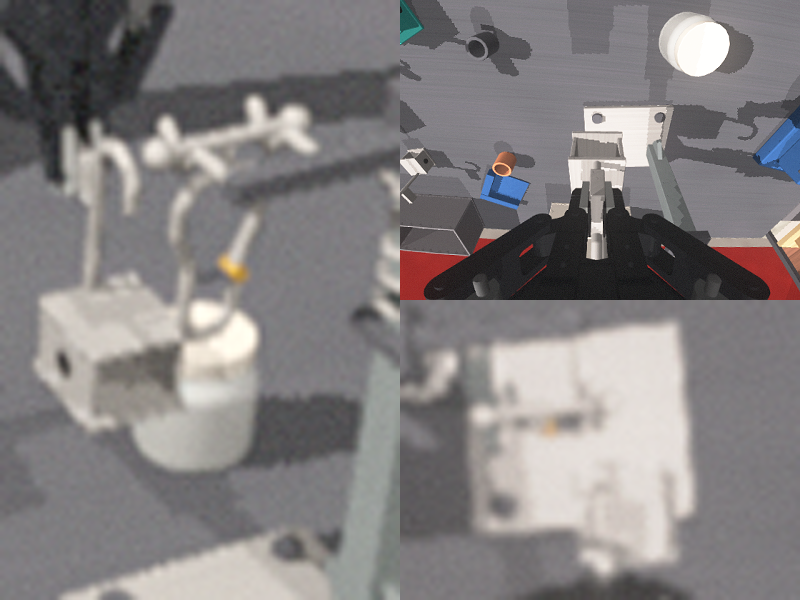

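Scene crop: the crown is at scene (353.6,159.6), as predicted. The link's crossbar runs from (361.4,160.6) to (389,153.4), its loop bottom is at (371,195.6) and the yellow latch pivot is at (377,183.6). Next is a numerical fit of the link.

```bash
python3 - <<'E'
from h import *
from scipy.optimize import least_squares
np.set_printoptions(precision=4,suppress=True)
S=[((0,-.04,0),(361.4,160.6)),((0,.04,0),(389,153.4)),((0,0,-.119),(371,195.6))]
T=[((0,.04,0),(177,202.6)),((0,-.04,0),(199.6,201.6))]
def w(q,P): return Ro.from_euler("z",q[3]).apply(np.array(P)*[1,q[4],1])+q[:3]
f0=lambda q:np.r_[(proj("scene",w(q,[a for a,_ in S]))-[b for _,b in S]).ravel(),(proj("top",w(q,[a for a,_ in T]))-[b for _,b in T]).ravel(),(q[2]-.34)/.002]
r=least_squares(f0,[.56,.234,.34,.08,1]); print(r.x,np.degrees(r.x[3]),r.fun)
C=[atz("top",((x-400)/5+160,(y-300)/5+180),.012) for x,y in((676,322),(692,515),(475,530))];print(np.array(C))
E
```

```text
[0.5627 0.2357 0.3404 0.058  0.9476] 3.3244312185865006 [ 0.2599 -0.7141 -0.995   0.9679 -0.5399  0.2739 -1.5956 -0.1154  0.1239
 -0.3355  0.1929]
[[0.6661 0.1981 0.012 ]
 [0.5165 0.1826 0.012 ]
 [0.5032 0.3505 0.012 ]]
```

Emit:
{"name": "servo_tool", "arguments": {
  "increments": [
    [0,0.4,0,0,0,0,1],
    [0.1,0.6,0.2,0,0,0,1],
    [0,0.6,0,0,0,0,1],
    [0,0.5,0,0,0,0,1],
    [0,0.1,0,0,0,0,1]
  ]
}}

```text
clock: 9.7
position: [0.4594, 0.2267, 0.2642]
ee_rot: [0.17, -0.044, 0.984, 0.011]
contact_force: [-0.8, 0.0, -4.3]
width: 0.0081
gripper_force: 117.1
```

Emit:
{"name": "servo_tool", "arguments": {
  "increments": [
    [-0.5,0,0.2,0,0,0,1],
    [-0.9,0,0.3,0,0,0,1],
    [-0.9,0,0.3,0,0,0,1],
    [-0.4,0,0.2,0,0,0,1],
    [0,0,0,0,0,0,1]
  ]
}}

```text
clock: 10.2
position: [0.4892, 0.2282, 0.2637]
ee_rot: [0.17, -0.043, 0.984, 0.01]
contact_force: [-0.3, -0.0, -4.1]
width: 0.0075
gripper_force: 117.0
```

```bash
cat >> h.py <<'E'
def inlink(L=(.562,.234,.340),yaw=5.):
    c,y=crown(); return Ro.from_euler("z",-yaw,degrees=True).apply(c-np.array(L)),y
E
python3 - <<'E'
from h import *
np.set_printoptions(precision=4,suppress=True)
p,R,s=st(); print(p,s["contact_force"],s["clock"],inlink())
a=save("scene","s5"); t=save("top","t5")
f=lambda i,x,y,w,h,k:cv2.resize(i[y:y+h,x:x+w],None,fx=k,fy=k,interpolation=cv2.INTER_CUBIC)
for im,n,o,k in((a,"scene",(345,140),8),(t,"top",(165,180),6)):
    w,h=(50,75) if n=="scene" else (66,100)
    c=f(im,*o,w,h,k)
    for P in crown()[0],(.562,.234,.340),(.562,.234,.229):
        q=((proj(n,P)[0]-o+.5)*k).astype(int); cv2.drawMarker(c,tuple(int(v) for v in q),(255,0,0),0,10,1)
    globals()["c"+n]=c
cv2.imwrite("pics/c5.png",np.hstack([cscene,ctop])[:,:,::-1]); print(cscene.shape,ctop.shape)
E
```

```text
[0.4892 0.2282 0.2637] [-0.2872 -0.0294 -4.0903] 10.2 (array([-0.032 ,  0.0005, -0.0388]), np.float64(4.895537340702351))
(600, 400, 3) (600, 396, 3)
```

View pics/c5.png

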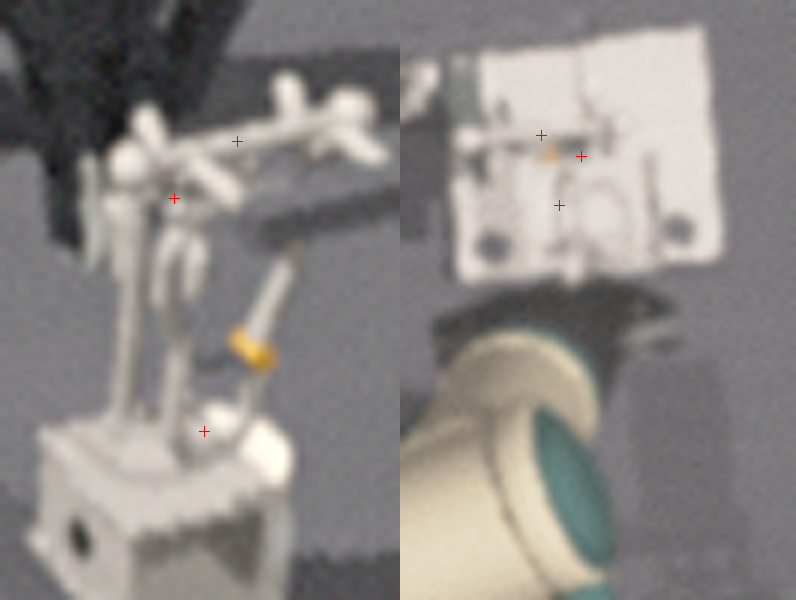

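The overlay markers agree: crown at crop (174,198), crossbar middle at (237,141), and the hook tip heading inside the loop between its bars. I'll pass it through now.

Emit:
{"name": "servo_tool", "arguments": {
  "increments": [
    [-0.4,0,0.1,0,0,0,1],
    [-0.7,0,0.3,0,0,0,1],
    [-0.7,0,0.3,0,0,0,1],
    [-0.7,0,0.2,0,0,0,1],
    [-0.5,0,0.2,0,0,0,1]
  ]
}}

```text
clock: 10.8
position: [0.521, 0.2313, 0.2636]
ee_rot: [0.17, -0.043, 0.984, 0.01]
contact_force: [-1.1, -0.6, -3.4]
width: 0.008
gripper_force: 117.0
```

```bash
python3 - <<'E'
from h import *
np.set_printoptions(precision=4,suppress=True)
p,R,s=st(); print(p,s["contact_force"],s["clock"],inlink())
a=save("scene","s6"); t=save("wrist","w6")
f=lambda i,x,y,w,h,k:cv2.resize(i[y:y+h,x:x+w],None,fx=k,fy=k,interpolation=cv2.INTER_CUBIC)
c=f(a,345,140,50,75,8)
for P in crown()[0],(.562,.234,.340),(.562,.234,.229):
    q=((proj("scene",P)[0]-(345,140)+.5)*8).astype(int); cv2.drawMarker(c,tuple(int(v) for v in q),(255,0,0),0,10,1)
cv2.imwrite("pics/c6.png",np.hstack([c,f(t,200,180,133,200,3)])[:,:,::-1])
E
```

```text
[0.521  0.2313 0.2636] [-1.0925 -0.6298 -3.446 ] 10.8 (array([-0.0001,  0.0008, -0.0389]), np.float64(4.933474547233778))
```

View pics/c6.png

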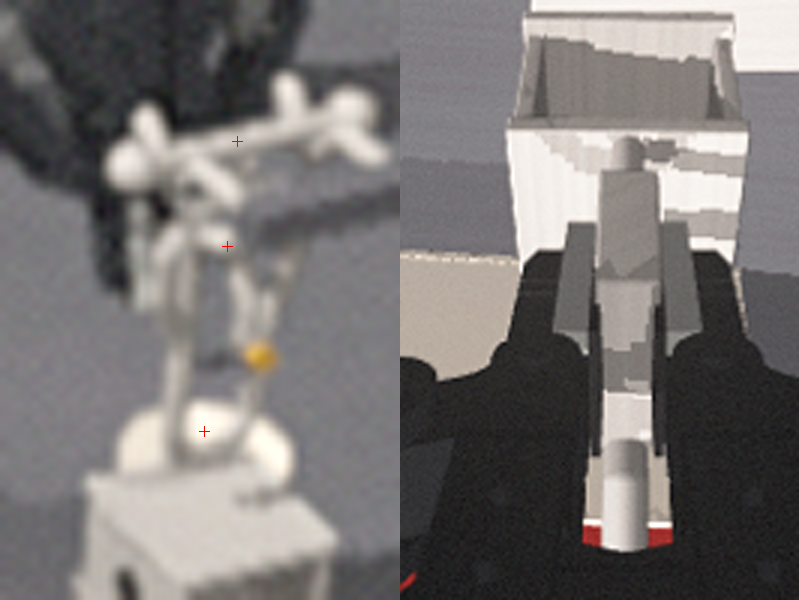

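The hook is through the loop: its tip is at crop (243,300), and the crown at (220,240) is above the closed latch at (260,355). Drawing it down now.

Emit:
{"name": "servo_tool", "arguments": {
  "increments": [
    [0.18,0,0.5,0,0,0,1],
    [0.25,0,0.7,0,0,0,1],
    [0.25,0,0.7,0,0,0,1],
    [0.25,0,0.7,0,0,0,1],
    [0.18,0,0.5,0,0,0,1]
  ]
}}

```text
clock: 11.4
position: [0.5192, 0.2312, 0.2293]
ee_rot: [0.169, -0.043, 0.985, 0.01]
contact_force: [0.1, -0.4, -3.7]
width: 0.0078
gripper_force: 117.1
```

Emit:
{"name": "servo_tool", "arguments": {
  "increments": [
    [0.14,0,0.4,0,0,0,1],
    [0.14,0,0.4,0,0,0,1],
    [0.14,0,0.4,0,0,0,1],
    [0.14,0,0.4,0,0,0,1],
    [0.14,0,0.4,0,0,0,1]
  ]
}}

```text
clock: 11.9
position: [0.5207, 0.2314, 0.21]
ee_rot: [0.171, -0.043, 0.984, 0.01]
contact_force: [1.4, -1.2, 1.1]
width: 0.0078
gripper_force: 117.7
```

```bash
python3 - <<'E'
from h import *
np.set_printoptions(precision=4,suppress=True)
p,R,s=st(); print(p,s["contact_force"],s["moment"],s["clock"],inlink(),R.as_matrix()[:,2])
E
```

```text
[0.5207 0.2314 0.21  ] [ 1.3709 -1.1647  1.072 ] [-0.2772 -0.0471 -0.1796] 11.9 (array([-0.0004,  0.001 , -0.0925]), np.float64(4.942342169051656)) [ 0.3356  0.035  -0.9413]
```

Emit:
{"name": "servo_tool", "arguments": {
  "increments": [
    [0.1,0,0.3,0,0,0,1],
    [0.1,0,0.3,0,0,0,1],
    [0.1,0,0.3,0,0,0,1],
    [0.1,0,0.2,0,0,0,1],
    [0.1,0,0.2,0,0,0,1]
  ]
}}

```text
clock: 12.4
position: [0.519, 0.2315, 0.1945]
ee_rot: [0.169, -0.043, 0.985, 0.01]
contact_force: [0.6, -0.3, -3.8]
width: 0.0078
gripper_force: 117.5
```

Emit:
{"name": "servo_tool", "arguments": {
  "increments": [
    [0.03,0,0.1,0,0,0,1],
    [0.04,0,0.1,0,0,0,1],
    [0.04,0,0.1,0,0,0,1],
    [0,0,0,0,0,0,1],
    [0,0,0,0,0,0,1]
  ]
}}

```text
clock: 12.9
position: [0.5198, 0.2316, 0.1927]
ee_rot: [0.17, -0.043, 0.984, 0.01]
contact_force: [-0.8, -0.1, -3.6]
width: 0.0083
gripper_force: 117.5
```

```bash
python3 - <<'E'
from h import *
np.set_printoptions(precision=4,suppress=True)
p,R,s=st(); print(p,s["contact_force"],s["moment"],s["clock"],inlink(),R.as_matrix()[:,2])
E
```

```text
[0.5198 0.2316 0.1927] [-0.811  -0.106  -3.6062] [-0.0811  0.4882  0.001 ] 12.9 (array([-0.0012,  0.0013, -0.1098]), np.float64(4.9447676742335664)) [ 0.3345  0.0352 -0.9418]
```

Emit:
{"name": "servo_tool", "arguments": {
  "increments": [
    [0.03,0,0.1,0,0,0,1],
    [0.04,0,0.1,0,0,0,1],
    [0.04,0,0.1,0,0,0,1],
    [0,0,0,0,0,0,1],
    [0,0,0,0,0,0,1]
  ]
}}

```text
clock: 13.4
position: [0.5204, 0.2318, 0.1901]
ee_rot: [0.171, -0.043, 0.984, 0.011]
contact_force: [-0.8, 0.4, 2.1]
width: 0.0079
gripper_force: 118.0
```

Emit:
{"name": "servo_tool", "arguments": {
  "increments": [
    [0.03,0,0.1,0,0,0,1],
    [0.04,0,0.1,0,0,0,1],
    [0.02,0,0.05,0,0,0,1],
    [0,0,0,0,0,0,1],
    [0,0,0,0,0,0,1]
  ]
}}

```text
clock: 13.9
position: [0.5212, 0.232, 0.1882]
ee_rot: [0.172, -0.043, 0.984, 0.011]
contact_force: [-0.3, -1.3, 6.1]
width: 0.0078
gripper_force: 118.6
```

Emit:
{"name": "servo_tool", "arguments": {
  "increments": [
    [0.03,0,0.1,0,0,0,1],
    [0.04,0,0.1,0,0,0,1],
    [0.04,0,0.1,0,0,0,1],
    [0,0,0,0,0,0,1],
    [0,0,0,0,0,0,1]
  ]
}}

```text
clock: 14.4
position: [0.5225, 0.2324, 0.1865]
ee_rot: [0.174, -0.043, 0.984, 0.011]
contact_force: [-0.6, -0.4, 10.0]
width: 0.0077
gripper_force: 119.2
```

Emit:
{"name": "servo_tool", "arguments": {
  "increments": [
    [0,0,0,0,0,0,1],
    [0,0,0,0,0,0,1],
    [0,0,0,0,0,0,1],
    [0,0,0,0,0,0,1],
    [0,0,0,0,0,0,1]
  ]
}}

```text
clock: 14.9
position: [0.5225, 0.2324, 0.1865]
ee_rot: [0.174, -0.043, 0.984, 0.011]
contact_force: [-0.5, -0.5, 9.2]
width: 0.0079
gripper_force: 119.2
```

Emit:
{"name": "servo_tool", "arguments": {
  "increments": [
    [0,0,0,0,0,0,1],
    [0,0,0,0,0,0,1],
    [0,0,0,0,0,0,1],
    [0,0,0,0,0,0,1],
    [0,0,0,0,0,0,1]
  ]
}}

```text
clock: 15.4
position: [0.5225, 0.2323, 0.1865]
ee_rot: [0.174, -0.043, 0.984, 0.011]
contact_force: [0.3, -0.8, 9.7]
width: 0.0076
gripper_force: 119.2
```

```bash
python3 - <<'E'
from h import *
np.set_printoptions(precision=4,suppress=True)
p,R,s=st(); print(p,s["contact_force"],s["moment"],s["clock"],inlink(),R.as_matrix()[:,2])
optics.get_image("scene")
for l in("latch","link","hook_top","link_seat"): print(l,[(np.round(r["at"],1),round(r["p"],2)) for r in finder.tip_of(l,"scene")[:3]])
E
```

```text
[0.5225 0.2323 0.1865] [ 0.2668 -0.7729  9.6858] [-0.127  -0.8473 -0.0755] 15.4 (array([ 0.0015,  0.0017, -0.116 ]), np.float64(4.947137212925072)) [ 0.3415  0.0371 -0.9391]
latch [(array([376. , 186.3]), 0.82)]
link [(array([376. , 159.4]), 0.8), (array([136.8, 279.8]), 0.6)]
hook_top [(array([369.7, 193.4]), 0.74), (array([226.3, 288.9]), 0.72), (array([182.7, 237.5]), 0.69)]
link_seat [(array([370.5, 192.6]), 0.62), (array([368.9, 192.4]), 0.37)]
```

Emit:
{"name": "servo_tool", "arguments": {
  "increments": [
    [0.03,0,0.08,0,0,0,1],
    [0,0,0,0,0,0,1],
    [0,0,0,0,0,0,1],
    [0,0,0,0,0,0,1],
    [0,0,0,0,0,0,1]
  ]
}}

```text
clock: 16.15
position: [0.5229, 0.2324, 0.186]
ee_rot: [0.175, -0.043, 0.984, 0.011]
contact_force: [-0.2, -1.1, 10.6]
width: 0.0079
gripper_force: 119.3
```

Emit:
{"name": "servo_tool", "arguments": {
  "increments": [
    [0,0,0,0,0,0,1],
    [0,0,0,0,0,0,1],
    [0,0,0,0,0,0,1],
    [0,0,0,0,0,0,1],
    [0,0,0,0,0,0,1]
  ]
}}

```text
clock: 16.65
position: [0.5228, 0.2324, 0.186]
ee_rot: [0.175, -0.043, 0.984, 0.011]
contact_force: [-1.1, -2.0, 12.1]
width: 0.0076
gripper_force: 119.3
```

Emit:
{"name": "servo_tool", "arguments": {
  "increments": [
    [-0.04,0,-0.1,0,0,0,1],
    [-0.04,0,-0.1,0,0,0,1],
    [-0.04,0,-0.1,0,0,0,1],
    [-0.04,0,-0.1,0,0,0,1],
    [-0.03,0,-0.1,0,0,0,1]
  ]
}}

```text
clock: 17.15
position: [0.5208, 0.2319, 0.1891]
ee_rot: [0.172, -0.043, 0.984, 0.011]
contact_force: [0.7, -0.3, 4.2]
width: 0.0082
gripper_force: 119.0
```

Emit:
{"name": "servo_tool", "arguments": {
  "increments": [
    [-0.03,0,-0.1,0,0,0,1],
    [0,0,0,0,0,0,1],
    [0,0,0,0,0,0,1],
    [0,0,0,0,0,0,1],
    [0,0,0,0,0,0,1]
  ]
}}

```text
clock: 17.65
position: [0.5198, 0.2316, 0.1889]
ee_rot: [0.17, -0.043, 0.984, 0.01]
contact_force: [-0.4, -0.7, 5.8]
width: 0.0082
gripper_force: 118.9
```

```bash
python3 - <<'E'
from h import *
np.set_printoptions(precision=4,suppress=True)
p,R,s=st(); print(p,s["contact_force"],s["moment"],s["clock"],inlink(),R.as_matrix()[:,2])
E
```

```text
[0.5198 0.2316 0.1889] [-0.4069 -0.6834  5.8474] [ 0.0087 -0.4008 -0.0408] 17.65 (array([-0.0013,  0.0013, -0.1136]), np.float64(4.943292526798196)) [ 0.3341  0.0351 -0.9419]
```

Emit:
{"name": "servo_tool", "arguments": {
  "increments": [
    [-0.04,0,-0.1,0,0,0,1],
    [-0.04,0,-0.1,0,0,0,1],
    [-0.03,0,-0.08,0,0,0,1],
    [0,0,0,0,0,0,1],
    [0,0,0,0,0,0,1]
  ]
}}

```text
clock: 18.15
position: [0.5189, 0.2314, 0.191]
ee_rot: [0.169, -0.043, 0.985, 0.01]
contact_force: [-0.9, 0.8, 0.4]
width: 0.0077
gripper_force: 118.4
```

Emit:
{"name": "servo_tool", "arguments": {
  "increments": [
    [0,0,0,0,0,0,1],
    [0,0,0,0,0,0,1],
    [0,0,0,0,0,0,1],
    [0,0,0,0,0,0,1],
    [0,0,0,0,0,0,1]
  ],
  "squeeze": 40
}}

```text
clock: 18.65
position: [0.5194, 0.2314, 0.1916]
ee_rot: [0.17, -0.043, 0.985, 0.01]
contact_force: [-0.1, -0.1, -0.2]
width: 0.0079
gripper_force: 118.3
```

Emit:
{"name": "servo_tool", "arguments": {
  "increments": [
    [0,0,0,0,0,0,1],
    [0,0,0,0,0,0,1],
    [0,0,0,0,0,0,1],
    [0,0,0,0,0,0,1],
    [0,0,0,0,0,0,1]
  ],
  "squeeze": 20
}}

```text
clock: 19.15
position: [0.5196, 0.2315, 0.1917]
ee_rot: [0.17, -0.043, 0.984, 0.01]
contact_force: [-0.1, 0.2, -0.6]
width: 0.0077
gripper_force: 118.2
```

Emit:
{"name": "servo_tool", "arguments": {
  "increments": [
    [0,0,0,0,0,0,0.75],
    [0,0,0,0,0,0,0.7],
    [0,0,0,0,0,0,0.6],
    [0,0,0,0,0,0,0.4],
    [0,0,0,0,0,0,0.2]
  ]
}}

```text
clock: 19.65
position: [0.5197, 0.2316, 0.1919]
ee_rot: [0.17, -0.043, 0.984, 0.01]
contact_force: [-1.1, 0.7, 0.8]
width: 0.0338
gripper_force: 0.0
```

Emit:
{"name": "servo_tool", "arguments": {
  "increments": [
    [0,0,0,0,0,0,0],
    [0,0,0,0,0,0,0],
    [0,0,0,0,0,0,0],
    [0,0,0,0,0,0,0],
    [0,0,0,0,0,0,0]
  ]
}}

```text
clock: 20.15
position: [0.5196, 0.2315, 0.1918]
ee_rot: [0.17, -0.043, 0.984, 0.01]
contact_force: [-0.8, -0.7, 0.0]
width: 0.0427
gripper_force: 0.0
```

```bash
python3 - <<'E'
from h import *
np.set_printoptions(precision=4,suppress=True)
p,R,s=st(); print(p,s["contact_force"],s["clock"],s["width"],inlink())
a=save("scene","s7"); t=save("wrist","w7")
f=lambda i,x,y,w,h,k:cv2.resize(i[y:y+h,x:x+w],None,fx=k,fy=k,interpolation=cv2.INTER_CUBIC)
cv2.imwrite("pics/c7.png",np.hstack([f(a,335,130,80,120,5),f(t,130,120,280,420-120,2)[:, 80:480]])[:,:,::-1])
E
```

```text
[0.5196 0.2315 0.1918] [-0.837  -0.6939  0.0419] 20.15 0.04270533391075988 (array([-0.0014,  0.0012, -0.1107]), np.float64(4.946687549232467))
```

View pics/c7.png

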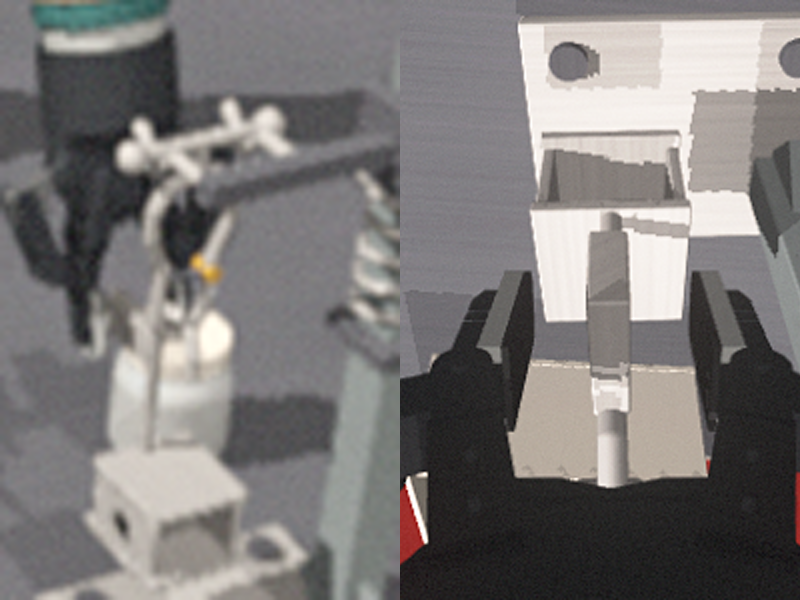

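The bracket hangs from the link, with its box at crop (170,500), upright. The lug is free between the open fingers, at (608,290). I'll back off along the tool axis.

Emit:
{"name": "servo_tool", "arguments": {
  "increments": [
    [0,0,-0.5,0,0,0,0],
    [0,0,-1,0,0,0,0],
    [0,0,-1.5,0,0,0,0],
    [0,0,-2,0,0,0,0],
    [0,0,-2,0,0,0,0]
  ]
}}

```text
clock: 20.75
position: [0.4959, 0.2291, 0.2592]
ee_rot: [0.17, -0.043, 0.984, 0.01]
contact_force: [-0.3, 0.1, -0.4]
width: 0.0428
gripper_force: 0.0
```

Emit:
{"name": "servo_tool", "arguments": {
  "increments": [
    [1,0,-2,0,0,0,0],
    [1.5,0,-2,0,0,0,0],
    [1.5,0,-1,0,0,0,0],
    [1,0,-0.5,0,0,0,0],
    [0,0,0,0,0,0,0]
  ]
}}

```text
clock: 21.25
position: [0.4293, 0.2229, 0.2928]
ee_rot: [0.17, -0.043, 0.984, 0.01]
contact_force: [-0.7, -0.3, -0.4]
width: 0.0431
gripper_force: 0.0
```

Emit:
{"name": "servo_tool", "arguments": {
  "increments": [
    [0,0,0,0,0,0,0],
    [0,0,0,0,0,0,0],
    [0,0,0,0,0,0,0],
    [0,0,0,0,0,0,0],
    [0,0,0,0,0,0,0]
  ]
}}

```text
clock: 21.75
position: [0.4313, 0.2231, 0.2924]
ee_rot: [0.17, -0.043, 0.985, 0.01]
contact_force: [0.2, -0.2, 0.2]
width: 0.0425
gripper_force: 0.0
```

Emit:
{"name": "servo_tool", "arguments": {
  "increments": [
    [0,0,0,0,0,0,0],
    [0,0,0,0,0,0,0],
    [0,0,0,0,0,0,0],
    [0,0,0,0,0,0,0],
    [0,0,0,0,0,0,0]
  ]
}}

```text
clock: 22.25
position: [0.431, 0.2231, 0.2928]
ee_rot: [0.17, -0.043, 0.984, 0.01]
contact_force: [0.4, 0.5, 0.1]
width: 0.0428
gripper_force: 0.0
```

```bash
python3 - <<'E'
from h import *
import time
np.set_printoptions(precision=4,suppress=True)
p,R,s=st(); print(p,s["contact_force"],s["clock"],s["width"])
F=[optics.get_image("scene")[120:260,320:420].astype(int) for _ in range(8)]
print([np.abs(f-F[0]).mean().round(2) for f in F])
for l in("latch","link","hook_top","link_seat"): print(l,[(np.round(r["at"],1),round(r["p"],2)) for r in finder.tip_of(l,"scene")[:3]])
E
```

```text
[0.431  0.2231 0.2928] [0.3664 0.5238 0.0587] 22.25 0.042762851362395694
[np.float64(0.0), np.float64(2.48), np.float64(2.5), np.float64(2.52), np.float64(2.53), np.float64(2.51), np.float64(2.52), np.float64(2.5)]
latch [(array([306.5, 329.7]), 0.65), (array([374.7, 184.8]), 0.57)]
link [(array([374.5, 156.8]), 0.74), (array([370.6, 193.1]), 0.3)]
hook_top [(array([369.6, 194.9]), 0.91), (array([226.9, 290.6]), 0.57)]
link_seat [(array([370.5, 192. ]), 0.6)]
```

```bash
python3 -c "
from rig import manip; print(manip.sign_off())"
```

```text
the job is handed in; nothing more can be done
None
```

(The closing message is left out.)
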